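Snap the stock box's lid shut all round

TASK

The light grey lid of the stock box has been laid on but its rim is not snapped down: press round the rim with the fingertips, one side after another, until all four snap sections have clicked shut and lie flush. Press on the rim sections, not on the thin clear window, and leave the box standing where it is; nothing is to be picked up, and the jars, stones and tools lying about stay where they are.

Things in the scene. Friction and masses are not known exactly. Their poses are not given: they have to be found in the camera images.
- stock_box: dark grey plastic box, 136 x 186 x 40 mm, loose on the table, 0.5 to 1.1 kg, with a light grey lid 146 x 196 mm whose top is 45 mm above the table. Origin: centre of the underside; x across, y along (the long way), z up. The lid has rigid corners and a clear sunken window; between the corners each side of the rim is a snap section, a strip 28 mm wide that bends up from a crease beside the window
- pad_front (a point): middle of the ribbed thumb pad (13 x 46 mm) on top of the snap section on the long side towards the box's -x, 20 mm out from the crease. Shut, it is at (-65, 0, 45.5) mm in the box's frame; popped open it stands about 6 mm higher. The section is 137 mm long
- snap_front (a joint): angle of the snap section on the long side towards the box's -x, rad: 0 shut flush (a hard stop), 0.25 to 0.29 popped open (outer edge 8 mm proud). Pressed on the pad it resists with up to about 10 N; below about 0.14 it clicks, pulls itself to 0 and stays. Let go before that, it eases back up. It starts open
- pad_back (a point): middle of the ribbed thumb pad (13 x 46 mm) on top of the snap section on the long side towards the box's +x, 20 mm out from the crease. Shut, it is at (65, 0, 45.5) mm in the box's frame; popped open it stands about 6 mm higher. The section is 137 mm long
- snap_back (a joint): angle of the snap section on the long side towards the box's +x, rad: 0 shut flush (a hard stop), 0.25 to 0.29 popped open (outer edge 8 mm proud). Pressed on the pad it resists with up to about 10 N; below about 0.14 it clicks, pulls itself to 0 and stays. Let go before that, it eases back up. It may start open or already shut
- pad_left (a point): middle of the ribbed thumb pad (13 x 46 mm) on top of the snap section on the short side towards the box's +y, 20 mm out from the crease. Shut, it is at (0, 90, 45.5) mm in the box's frame; popped open it stands about 6 mm higher. The section is 87 mm long
- snap_left (a joint): angle of the snap section on the short side towards the box's +y, rad: 0 shut flush (a hard stop), 0.25 to 0.29 popped open (outer edge 8 mm proud). Pressed on the pad it resists with up to about 10 N; below about 0.14 it clicks, pulls itself to 0 and stays. Let go before that, it eases back up. It may start open or already shut
- pad_right (a point): middle of the ribbed thumb pad (13 x 46 mm) on top of the snap section on the short side towards the box's -y, 20 mm out from the crease. Shut, it is at (0, -90, 45.5) mm in the box's frame; popped open it stands about 6 mm higher. The section is 87 mm long
- snap_right (a joint): angle of the snap section on the short side towards the box's -y, rad: 0 shut flush (a hard stop), 0.25 to 0.29 popped open (outer edge 8 mm proud). Pressed on the pad it resists with up to about 10 N; below about 0.14 it clicks, pulls itself to 0 and stays. Let go before that, it eases back up. It starts open
- lid_window: the thin clear window in the middle of the lid, 82 x 132 mm, fixed in it; its origin coincides with the stock box's origin
- jar_a: small round black gem jar with a clear domed top, 33 mm across, 22 mm high, standing near the box; origin under its centre
- jar_b: a second such gem jar, 33 x 33 x 22 mm, near the box; origin under its centre
- jar_c: a third such gem jar, 33 x 33 x 22 mm, near the box; origin under its centre
- loupe: folded steel loupe, 25 x 45 x 14 mm, lying at the left; origin under its centre
- torch: black pocket torch lying on its side, 26 x 113 x 26 mm, at the left; origin under its centre
- oval_stone: polished oval palm stone, 46 x 33 x 21 mm, at the right behind the box; origin under its centre
- round_stone: polished round palm stone, 48 x 48 x 20 mm, at the right in front of the box; origin under its centre

How it is judged:
By the outcome, as a careful person would: the job done as asked, in the order asked, and still so for the second after the job is handed in, with the robot touching nothing.
It also fails if it takes over 51 s, if anything falls off the work surface, if the arm or the gripper's body presses on something with over 40 N, if the wrist force passes 120 N, or if a joint passes its speed limit or range.

ROBOT

A 6-joint arm with a two-finger parallel gripper is mounted at the origin on a cart in front of the work surface, level with it; the furniture and walls round the work are solid. World frame = base frame: x ahead of the robot, y to its left, z up, the work surface at z = 0. Lengths are in mm, angles in rad, forces in N, time in s.
With the tool pointing down it reaches from about 325 to 850 mm from the base axis. Payload 4.4 kg.
Tool frame: the origin (TCP) lies at the very end of the fingers, on their centre line; the grasp point (between the pads) lies 19 mm behind it; z points along the fingers, y is the line along which they close (so a half turn about z gives the same grasp; the last joint's range is limited). The gripper opens to 94 mm and grips with 3 to 60 N. Pads are 16 mm wide; open, the fingers measure 119 mm over their backs; the gripper's body (75 mm by 177 mm) begins 78 mm behind the grasp point.
Start: joints at [0.978, 0.207, 1.542, -0, 1.393, -0.15], TCP at [246.38, 519.542, 205.447] pointing down, gripper open.
Joint ranges: [-2.73, 2.73], [-0.86, 2.22], [0.23, 2.46], [-1.11, 4.25], [0.08, 2.63], [-2.82, 2.82]. Speed limits (rad/s): [2.79, 2.79, 3.14, 3.14, 3.14, 3.14].

INTERFACE

Orientations are given as [roll, pitch, yaw] about the fixed x, y, z axes, in that order (R = Rz(yaw) Ry(pitch) Rx(roll)).
In Python, from station import env gives the robot as it stands. The module is installed in compiled form; this text tells all that it offers.
- The arm moves only by the tool play_rows, never from a script. Its argument "motion" is a list of rows, each a list of 3 entries, a list of its own where there are three numbers: the shift along the world's x, y, z in units of 0.025 m (1.0 is 0.025 m), then the turn about the world's z in units of 0.12 rad (1.0 is 0.12 rad), then the opening, from -1 (shut) to 1 (fully open). A call has 1 to 8 rows; each row shifts and turns the commanded pose from where the row before left it; what a row does not reach is not made up. A row lasts 1/8 s, in which the tool goes at most 62.5 mm and 10.7 degrees, less where a joint would pass 70% of its speed; a pose out of reach is approached as far as the arm can. A call with a number of a shift or a turn outside -1 to 1 is refused whole. A call with a gripper value outside its range is refused whole. The fingers move at their own pace and stop on an object; the grip force is fixed at half the most. Time passes only in rows, so rows that do not move let the fingers close. It gives the time, the measured TCP pose, the force, the opening and the grip force at its end, in the units of the state.
- env.sense(): the state, without advancing time (a new reading comes with each control period).
- env.get_image(name): name is "side" or "top"; returns a dict with "image" (420x560x3 uint8, red, green, blue), "z_map" (420x560 float32, mm along the optical axis (not along the pixel's ray), 0 where there is no reading), "fov_y" (degrees; the focal length in pixels is half the picture's height over the tangent of half this angle, whatever the lens; pixels are square), "cx", "cy" (the principal point, pixels), "R" (3x3) and "t" (3): a world point X has camera coordinates R X + t. Camera axes: x right, y down, z forward; pixel columns grow to the right and rows downward; lengths in mm; the calibration is good to about 2 mm. A picture is of the moment at which its call begins.
- env.job_done(): hands the job in; it is judged then, once.
Trained networks look in the newest picture that a camera, given by its name, has taken for a name from the list of things; names that differ only in an ending like _2 or _b are one class to them, and where a whole thing is asked for, a point or a joint stands for the part that bears it (a point fixed in the world has none). Each returns a list of dicts, best first, with "score" (0 to 1); they miss things now and then, are a little off and sometimes report something else, mostly with a low value. They report only what shows in the picture. A call takes as long as a camera call.
- env.find_in(label, camera): "location" ([column, row] in pixels, amid what is visible of it).
The state is a dict: "time_s": time; "joints": joint angles; "dq": joint speeds; "tau": joint torques, N m; "position": TCP position; "eef_rot": TCP orientation; "force": force on the tool from outside, world axes, zero at the start; "wrist_torque": the same for the moment, N m; "width": finger opening in mm; "grasp_force": force on a finger pad.
Only numpy, scipy, OpenCV 4.12 (cv2) and the standard library are available. Lean on these libraries where they do the work, as an engineer would, in place of code of your own. Each camera call takes 0.05 s, during which the arm holds its last target. There are 200 camera calls.

## Working session

There is one attempt and no reset: what is moved stays moved. The work goes in short steps, Python scripts to look and compute and a tool call to move; the robot and the scene stay as the last step left them, time stands still between calls to the robot, and variables do not carry over. Pictures are saved under pics/ and viewed, at most 10 in all, crops included, and the job is handed in when it is done.

Besides the shell and the picture viewer there is one more tool, called after "Call:" by a JSON object that holds its "op" and its "data", one argument or row to a line. play_rows: Moves the arm, as the interface text tells. Its arguments: {"type":"object","properties":{"motion":{"type":"array","items":{"type":"array"}}},"required":["motion"]}

```bash
mkdir -p pics
cat > h.py <<'E'
import numpy as np, cv2
from station import env
def cloud(im):
    z=im["z_map"].astype(float);h,w=z.shape
    f=h/2/np.tan(np.radians(im["fov_y"])/2)
    u,v=np.meshgrid(np.arange(w),np.arange(h))
    c=np.stack([(u-im["cx"])/f*z,(v-im["cy"])/f*z,z],-1)
    return (c-np.array(im["t"]))@np.array(im["R"])
def save(im,n): cv2.imwrite(f"pics/{n}.png",im["image"][:,:,::-1])
E
python3 - <<'E'
from h import *
for c in("top","side"):
    im=env.get_image(c);save(im,c+"0");P=cloud(im)
    print(c,"campos",-np.array(im["R"]).T@im["t"])
    np.savez(f"{c}0.npz",P=P,img=im["image"],z=im["z_map"])
    for l in("stock_box","pad_front","pad_back","pad_left","pad_right","lid_window"):
        for d in env.find_in(l,c)[:4]:
            x,y=map(int,d["location"]);print(l,round(d["score"],2),x,y,P[y,x].round())
print(env.sense())
E
```

```text
top campos [339.66660741 179.09597569 998.50746597]
pad_front 0.64 301 252 [471. 137.  47.]
pad_back 0.71 318 199 [589. 106.  51.]
pad_left 0.78 271 213 [553. 207.  45.]
pad_left 0.3 410 181 [ 653. -105.   18.]
pad_right 0.84 345 242 [498.  44.  47.]
lid_window 0.9 310 225 [533. 120.  40.]
side campos [ 288.81297881 -647.32643251  614.44426789]
stock_box 0.61 284 231 [520. 103.  40.]
pad_front 0.79 257 223 [465. 133.  52.]
pad_back 0.95 310 226 [577.  92.  51.]
pad_left 0.63 286 202 [556. 210.  46.]
pad_left 0.37 285 233 [519.  95.  41.]
pad_right 0.79 279 244 [492.  47.  51.]
lid_window 0.63 284 227 [523. 116.  42.]
{'time_s': 0.7, 'joints': array([ 9.77562293e-01,  2.06514500e-01,  1.54146985e+00,  9.61420914e-06,
        1.39349606e+00, -1.50498533e-01]), 'dq': array([-0.00087237, -0.00023159, -0.00086605, -0.00068958,  0.0003572 ,
        0.00177411]), 'tau': array([ 2.19890335e-04, -3.70762002e+01, -2.81685001e+01,  6.97798538e-02,
        2.74148077e-02,  4.63804304e-05]), 'position': array([246.3584316 , 519.57879909, 205.50960487]), 'eef_rot': array([3.14148026e+00, 7.47132528e-06, 2.69885546e+00]), 'force': array([ 0.41186979, -0.79711962,  0.46932103]), 'wrist_torque': array([0.04389921, 0.01598396, 0.05067724]), 'grasp_force': 0.0, 'width': 93.76991134887393}
```

View pics/top0.png

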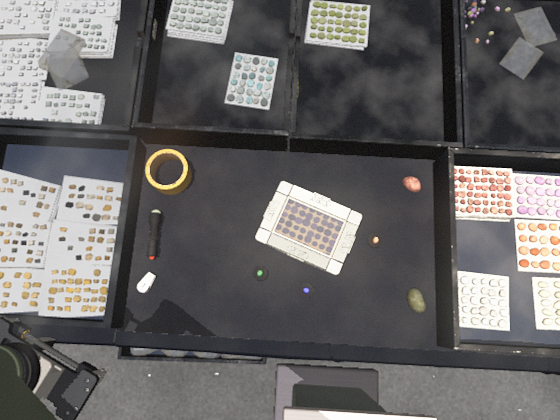

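View pics/side0.png

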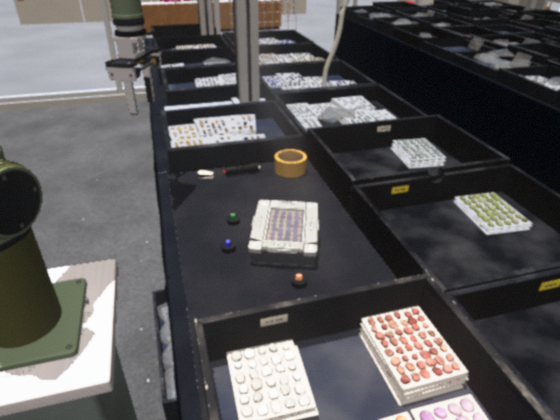

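The top picture shows the lid at about (310,227), with the jars at (260,273), (307,290) and (375,240). I'll fit the lid pose and check the height of each side.

Run:
```python
from h import *
for c in("top","side"):
    P=np.load(c+"0.npz")["P"]
    m=(P[...,2]>36)&(P[...,2]<62)&(abs(P[...,0]-525)<150)&(abs(P[...,1]-121)<150)
    n,l,s,_=cv2.connectedComponentsWithStats(m.astype(np.uint8));k=1+s[1:,4].argmax();Q=P[l==k]
    (cx,cy),(w,h),a=cv2.minAreaRect(Q[:,:2].astype(np.float32));print(c,cx,cy,w,h,a)
    if w>h: a+=90   # a: direction of short side
    th=np.radians(a); th=(th+np.pi/2)%np.pi-np.pi/2
    ex=np.array([np.cos(th),np.sin(th)]);ey=np.array([-ex[1],ex[0]]);C=np.array([cx,cy])
    print("yaw",th)
    L=np.c_[(Q[:,:2]-C)@ex,(Q[:,:2]-C)@ey,Q[:,2]]
    for nme,p in dict(front=(-65,0),back=(65,0),left=(0,90),right=(0,-90)).items():
        prof=[]
        for d in range(-22,12,5):
            ax=0 if p[0] else 1; sg=np.sign(p[ax])
            q=(abs(sg*L[:,ax]-abs(p[ax])-d)<2.5)&(abs(L[:,1-ax])<30)
            prof.append(round(np.median(L[q,2]),1) if q.any() else None)
        print(nme,(C+p[0]*ex+p[1]*ey).round(1),prof)
    # objects near
    O=P[(P[...,2]>8)&(P[...,2]<34)&(np.linalg.norm(P[...,:2]-C,axis=-1)<190)]
    for l in("jar_a","oval_stone","round_stone","loupe","torch"):
        for d in env.find_in(l,c)[:3]:
            x,y=map(int,d["location"]);print(l,round(d["score"],2),P[y,x].round())
```

```text
top 529.8226318359375 122.47836303710938 201.82469177246094 152.61509704589844 69.55352020263672
yaw -0.35685839290649213
front [468.9 145.2] [np.float64(44.1), np.float64(45.4), np.float64(46.6), np.float64(48.8), np.float64(50.7), np.float64(51.6), np.float64(48.7)]
back [590.7  99.8] [np.float64(43.8), np.float64(44.8), np.float64(46.6), np.float64(48.5), np.float64(50.1), np.float64(50.4), np.float64(47.0)]
left [561.3 206.8] [np.float64(43.9), np.float64(43.4), np.float64(44.2), np.float64(45.0), np.float64(45.6), np.float64(44.9), np.float64(42.9)]
right [498.4  38.1] [np.float64(44.3), np.float64(45.8), np.float64(46.2), np.float64(49.1), np.float64(50.7), np.float64(51.1), np.float64(49.0)]
jar_a 0.64 [510. -25.  16.]
jar_a 0.6 [428. 225.  23.]
jar_a 0.5 [393. 117.  22.]
oval_stone 0.46 [ 649. -103.   16.]
round_stone 0.63 [ 382. -118.   18.]
loupe 0.48 [392. 474.  15.]
loupe 0.39 [ 649. -108.   23.]
torch 0.8 [504. 466.  23.]
side 527.5872192382812 125.82876586914062 202.65562438964844 152.0934295654297 68.43525695800781
yaw -0.37637576842930187
front [467.1 149.7] [np.float64(44.1), np.float64(45.3), np.float64(47.0), np.float64(48.7), np.float64(50.9), np.float64(52.2), np.float64(49.2)]
back [588.  101.9] [np.float64(44.3), np.float64(45.5), np.float64(46.8), np.float64(48.3), np.float64(49.9), np.float64(50.4), np.float64(48.4)]
left [560.7 209.5] [np.float64(43.2), np.float64(43.8), np.float64(44.6), np.float64(45.2), np.float64(45.5), np.float64(45.7), np.float64(44.9)]
right [494.5  42.1] [np.float64(44.6), np.float64(46.4), np.float64(47.9), np.float64(49.9), np.float64(51.1), np.float64(49.7), np.float64(45.6)]
jar_a 0.64 [511. -29.  13.]
jar_a 0.45 [394. 117.  13.]
loupe 0.61 [384. 471.  11.]
torch 0.61 [498. 466.  21.]
```

Left is already shut; front, back and right are open. I'll go to above the front pad at about (468,147) with the fingers shut and aligned along the side.

Call:
{"op": "play_rows", "data": {
  "motion": [
    [[0.6, -1, 0], 0.08, -1],
    [[0.6, -1, 0], 0.08, -1],
    [[0.6, -1, 0], 0.08, -1],
    [[0.6, -1, 0], 0.08, -1],
    [[0.6, -1, 0], 0.08, -1],
    [[0.6, -1, 0], 0.08, -1],
    [[0.6, -1, 0], 0.08, -1],
    [[0.6, -1, 0], 0.08, -1]
  ]
}}

```text
time_s: 2.2
position: [366.9, 318.7, 205.6]
eef_rot: [3.141, 0.0, 2.776]
force: [0.7, 0.3, -0.4]
width: 17.3
grasp_force: 0.0
```

Call:
{"op": "play_rows", "data": {
  "motion": [
    [[0.6, -1, -0.5], 0, -1],
    [[0.6, -1, -0.5], 0, -1],
    [[0.6, -1, -0.5], 0, -1],
    [[0.6, -1, -0.5], 0, -1],
    [[0.6, -1, -0.5], 0, -1],
    [[0.6, -1, -0.5], 0, -1],
    [[0.4, -0.8, -0.5], 0, -1],
    [[0, 0, 0], 0, -1]
  ]
}}

```text
time_s: 3.2
position: [466.0, 148.5, 117.1]
eef_rot: [-3.141, -0.002, 2.773]
force: [-0.7, 0.3, 0.4]
width: 0.5
grasp_force: 0.0
```

Call:
{"op": "play_rows", "data": {
  "motion": [
    [[0.06, -0.04, -0.6], 0, -1],
    [[0, 0, -0.8], 0, -1],
    [[0, 0, -0.8], 0, -1],
    [[0, 0, -0.2], 0, -1],
    [[0, 0, -0.1], 0, -1],
    [[0, 0, -0.1], 0, -1],
    [[0, 0, 0], 0, -1]
  ]
}}

```text
time_s: 4.08
position: [468.3, 148.7, 53.4]
eef_rot: [3.141, 0.001, 2.776]
force: [-0.4, 0.5, 0.7]
width: 0.4
grasp_force: 0.0
```

Run:
```python
from h import *
im=env.get_image("side");cv2.imwrite("pics/s1.png",cv2.resize(im["image"][140:300,190:390,::-1],(800,640))[:600])
```

```text
(no output)
```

View pics/s1.png

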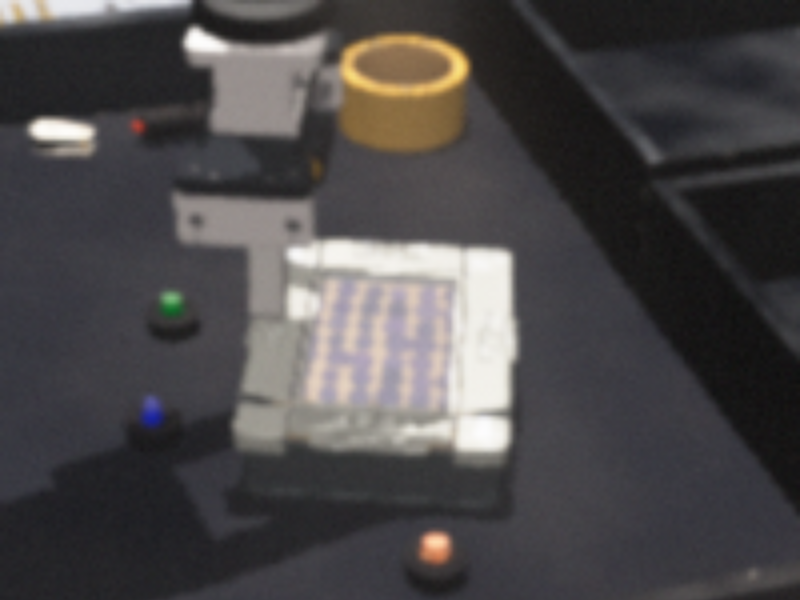

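The fingertips (crop about (265,315)) sit over the middle of the front strip and clear of the window. Now I'll press.

Call:
{"op": "play_rows", "data": {
  "motion": [
    [[0, 0, -0.06], 0, -1],
    [[0, 0, -0.06], 0, -1],
    [[0, 0, -0.06], 0, -1],
    [[0, 0, -0.06], 0, -1],
    [[0, 0, 0], 0, -1]
  ]
}}

```text
time_s: 4.75
position: [467.9, 148.3, 46.7]
eef_rot: [-3.141, 0.0, 2.776]
force: [0.6, 0.9, 0.1]
width: 0.7
grasp_force: 0.0
```

Call:
{"op": "play_rows", "data": {
  "motion": [
    [[0, 0, -0.04], 0, -1],
    [[0, 0, -0.04], 0, -1],
    [[0, 0, 0], 0, -1]
  ]
}}

```text
time_s: 5.12
position: [468.0, 148.4, 45.5]
eef_rot: [-3.141, 0.0, 2.776]
force: [-1.7, -0.4, 5.4]
width: 0.4
grasp_force: 2.6
```

Call:
{"op": "play_rows", "data": {
  "motion": [
    [[0, 0, 0.6], 0, -1],
    [[0, 0, 0.8], 0, -1],
    [[0.8, -0.3, 0.2], 0, -1],
    [[1, -0.4, 0], 0, -1],
    [[1, -0.4, 0], 0, -1],
    [[1, -0.4, 0], 0, -1],
    [[1, -0.4, 0], 0, -1],
    [[0, 0, 0], 0, -1]
  ]
}}

```text
time_s: 6.12
position: [589.7, 100.3, 85.9]
eef_rot: [3.141, 0.002, 2.774]
force: [0.1, -0.2, -0.3]
width: 0.5
grasp_force: 0.0
```

```bash
cat > chk.py <<'E'
from h import *
ex=np.array([np.cos(-.366),np.sin(-.366)]);ey=np.array([-ex[1],ex[0]]);C=np.array([528.7,124.1])
for c in("top","side"):
    P=cloud(env.get_image(c)).reshape(-1,3);P=P[(P[:,2]>36)&(P[:,2]<62)]
    L=np.c_[(P[:,:2]-C)@ex,(P[:,:2]-C)@ey,P[:,2]]
    for n,ax,s,p in(("front",0,-1,65),("back",0,1,65),("left",1,1,90),("right",1,-1,90)):
        print(c,n,[round(float(np.median(L[q,2])),1) if q.any() else None for d in(-15,-9,-3,3) for q in[(abs(s*L[:,ax]-p-d)<3)&(abs(L[:,1-ax])<30)]])
    B=L[(abs(L[:,0])<90)&(abs(L[:,1])<115)]
    print(np.percentile(B[:,:2],[1,99],axis=0).round(1).tolist())
E
python3 chk.py
```

```text
top front [43.9, 44.7, 45.1, 44.7]
top back [44.4, None, None, None]
top left [44.4, 44.7, 45.6, 44.7]
top right [None, None, None, None]
[[-72.1, -36.7], [70.1, 96.5]]
side front [44.1, 44.3, 45.6, 45.4]
side back [45.6, 47.6, 49.9, 50.7]
side left [43.9, 44.6, 45.5, 45.5]
side right [46.7, 49.4, 50.8, 48.6]
[[-73.3, -96.8], [71.5, 97.4]]
```

Front has clicked shut and the box hasn't moved. Back is next.

Call:
{"op": "play_rows", "data": {
  "motion": [
    [[0, 0, -0.6], 0, -1],
    [[0, 0, -0.5], 0, -1],
    [[0, 0, -0.15], 0, -1],
    [[0, 0, -0.06], 0, -1],
    [[0, 0, -0.06], 0, -1],
    [[0, 0, -0.06], 0, -1],
    [[0, 0, -0.06], 0, -1],
    [[0, 0, -0.06], 0, -1]
  ]
}}

```text
time_s: 7.22
position: [588.4, 101.0, 46.3]
eef_rot: [3.141, 0.001, 2.775]
force: [0.8, 0.3, 1.0]
width: 0.6
grasp_force: 0.5
```

Call:
{"op": "play_rows", "data": {
  "motion": [
    [[0, 0, -0.06], 0, -1],
    [[0, 0, -0.04], 0, -1],
    [[0, 0, 0], 0, -1]
  ]
}}

```text
time_s: 7.6
position: [588.6, 101.0, 45.5]
eef_rot: [3.141, 0.001, 2.776]
force: [-4.2, 0.1, 10.1]
width: 0.4
grasp_force: 5.0
```

Call:
{"op": "play_rows", "data": {
  "motion": [
    [[0, 0, 0.6], 0, -1],
    [[0, 0, 1], 0, -1],
    [[-0.4, -0.3, 0], -1, -1],
    [[-0.4, -0.3, 0], -1, -1],
    [[-0.4, -0.3, 0], -1, -1],
    [[-0.4, -0.3, 0], -1, -1],
    [[-0.4, -0.3, 0], -1, -1],
    [[-0.4, -0.3, 0], -1, -1]
  ]
}}

```text
time_s: 8.6
position: [527.6, 55.9, 83.8]
eef_rot: [3.141, -0.0, 2.052]
force: [0.2, -0.4, 0.5]
width: 0.7
grasp_force: 0.0
```

Call:
{"op": "play_rows", "data": {
  "motion": [
    [[-0.4, -0.3, 0], -1, -1],
    [[-0.4, -0.3, 0], -1, -1],
    [[-0.4, -0.04, 0], -1, -1],
    [[-0.08, 0, 0], -1, -1],
    [[0, 0, 0], -1, -1],
    [[0, 0, 0], -1, -1],
    [[0, 0, 0], -1, -1],
    [[0, 0, 0], -0.1, -1]
  ]
}}

```text
time_s: 9.6
position: [496.0, 40.1, 83.9]
eef_rot: [3.141, -0.0, 1.204]
force: [0.3, 0.1, 0.1]
width: 0.3
grasp_force: 0.0
```

```bash
python3 chk.py; python3 -c "
from h import *
s=env.sense();print(s['position'],s['eef_rot'])"
```

```text
top front [44.6, 44.6, 45.4, 44.8]
top back [44.3, 44.0, 45.0, 45.2]
top left [44.1, 44.8, 44.8, 45.0]
top right [44.9, None, None, None]
[[-71.6, -73.6], [72.5, 95.6]]
side front [44.1, 45.0, 45.6, 45.7]
side back [44.8, 44.7, 45.3, 45.2]
side left [44.4, 44.3, 45.1, 45.4]
side right [46.8, 49.5, 51.0, 47.9]
[[-73.5, -96.8], [70.5, 96.8]]
[495.91277624  40.09845086  83.78819413] [ 3.14147977e+00 -1.35679506e-04  1.20512360e+00]
```

Back is shut and the hand is over the right pad.

Call:
{"op": "play_rows", "data": {
  "motion": [
    [[0, 0, -0.6], 0, -1],
    [[0, 0, -0.45], 0, -1],
    [[0, 0, -0.12], 0, -1],
    [[0, 0, -0.06], 0, -1],
    [[0, 0, -0.06], 0, -1],
    [[0, 0, -0.06], 0, -1],
    [[0, 0, -0.06], 0, -1],
    [[0, 0, -0.06], 0, -1]
  ]
}}

```text
time_s: 10.7
position: [496.3, 39.8, 47.4]
eef_rot: [3.14, -0.0, 1.204]
force: [0.2, 0.2, -0.5]
width: 0.3
grasp_force: 0.0
```

Call:
{"op": "play_rows", "data": {
  "motion": [
    [[0, 0, -0.06], 0, -1],
    [[0, 0, -0.04], 0, -1],
    [[0, 0, 0], 0, -1]
  ]
}}

```text
time_s: 11.08
position: [496.4, 40.1, 45.4]
eef_rot: [3.141, -0.0, 1.204]
force: [-1.9, -0.2, 6.5]
width: 0.7
grasp_force: 3.9
```

Call:
{"op": "play_rows", "data": {
  "motion": [
    [[0, 0, 0.6], 0, -1],
    [[0, 0, 1], 0, -1],
    [[0, 0, 1], 0, -1],
    [[-0.7, -1, 0.8], 0, -1],
    [[-0.7, -1, 0.6], 0, -1],
    [[-0.7, -1, 0], 0, -1],
    [[-0.7, -1, 0], 0, -1],
    [[0, 0, 0], 0, -1]
  ]
}}

```text
time_s: 12.08
position: [425.5, -60.7, 144.9]
eef_rot: [3.141, -0.0, 1.201]
force: [-0.4, -0.0, 0.4]
width: 0.4
grasp_force: 0.0
```

```bash
python3 chk.py; python3 -c "
from h import *
im=env.get_image('top');save(im,'end')"
```

```text
top front [44.5, 44.9, 45.3, 44.8]
top back [44.4, 44.5, 45.1, 45.5]
top left [44.4, 44.7, 45.0, 45.1]
top right [44.5, 44.7, 45.7, 45.5]
[[-71.5, -97.7], [72.6, 95.4]]
side front [None, None, None, None]
side back [44.2, 45.1, 45.2, 45.1]
side left [44.0, 44.3, 45.4, 44.8]
side right [44.4, 45.4, 45.2, 43.3]
[[-71.3, -96.4], [70.6, 92.4]]
```

View pics/end.png

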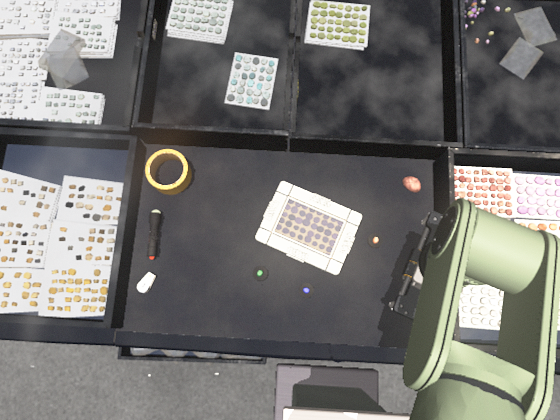

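All four sides are flush. The lid is still at (310,227) px, and the jars at (260,273), (307,290) and (375,240) haven't moved.

```bash
python3 -c "
from station import env
print(env.job_done())"
```

```text
the job is handed in; nothing more can be done
None
```

I pressed the front, back and right snap sections shut and the left was already closed; in the final camera check all four lie flush, the box and the things around it are where they were, and the job is handed in at about 12 s.

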